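# Level the monitor riser under a pressed spirit level

### The job

Swing the lamp's arm to the robot's left until its head is fully clear of the monitor riser's shelf. Then turn the black knob of the levelling foot so that, while you press the spirit level down firmly (10 N or more) on the shelf where it lies, squashing the foot's soft pad, the bubble sits centred between its two marks. Finish while still holding the level pressed down with the bubble centred; leave the mouse, mug and note block alone.

Things in the scene. Friction and masses are not known exactly. Their poses are not given: they have to be found in the camera images.
- riser: Dark wooden monitor riser, 160 (x) by 440 (y) by 85 mm high, fixed to the desk. Origin on the desk under the middle of its shelf; x to the far side, y along the shelf to the hinged (left) end, z up. The end panel is at y = +205 mm, the levelling foot at y = -170 mm, x = 0
- shelf: The riser's 16 mm thick board, top face about 85 mm above the desk. Origin on its hinge, in riser frame x = 0, y = +210, z = 72 mm; same axes as the riser, tilting about x as the knob sets it and as the foot's pad is squashed. It starts with the foot end too low, by 0.011 to 0.025 rad when pressed
- knob_grip (a point): Middle of the foot's black round knob: upright, 36 mm in diameter, 28 mm high, on the shelf's right end with 20 mm free under it (this point is 34 mm above the shelf's top). Clockwise seen from above raises that end, knob included, 4.6 mm or 0.012 rad of tilt per radian. Stiff (0.1 N m), stays where left; needs 0.9 to 2.1 rad clockwise in all, so perhaps two grasps
- level: Aluminium spirit level lying loose along the shelf: 24 mm wide (x), 180 long (y), 32 high, 0.2 kg. Origin under its middle, y to the shelf's hinged end. Flat tops to press on: the blocks 38 to 90 mm either side of the middle, at 32 mm; between them a green vial, top at 30 mm, with a white bubble 18 mm long and two black rings 21 mm apart
- bubble (a joint): Place of the bubble along the vial (m): 0 centred, positive towards the knob (right) end, limits +-0.026. It floats to the high end in about 1 s: 0.75 m per radian of tilt, so negative when the foot end is too low. One radian of knob moves it 9 mm; squashing the pad moves it 7.5 mm towards negative
- lamp_arm (a joint): Swing of the desk lamp's arm (rad): 0 as it points straight towards the robot across the riser, growing as its head swings to the robot's left (clockwise seen from above), end stop at 1.75; it starts within +-0.4, over the shelf. Stiff hinge (0.12 N m) that stays where it is left
- lamp_hinge (a point): The lamp's upright hinge axis, 210 mm above the desk, on top of the 18 mm post of a fixed lamp on the far side of the riser
- lamp_grip (a point): Grip pin on the arm, 140 mm from the hinge axis: upright round pin 14 mm in diameter from 5 to 54 mm above the arm's mid-height; this point is 246 mm above the desk, 18 mm below the pin's top
- lamp_head (a point): Middle of the underside of the round grey lamp head, 72 mm in diameter, 200 mm from the hinge axis, 175 mm above the desk
- mouse: Black computer mouse 100 by 58 by 31 mm; origin under its middle
- mug: White mug 80 mm in diameter, 90 mm high; origin under its middle
- note_block: White block of note paper 76 by 76 by 30 mm; origin under its middle
- foot_pad (a point): Soft black pad, 52 mm in diameter, under the foot; this point is its top middle. Unpressed, the foot end stands 3.8 mm (0.010 rad) higher than with the pad squashed, which takes 3 to 6 N at the level's middle (more nearer the hinged end) and about half a second, so a push first eases off: push on. Squashed, it hardly sinks further, however hard the push; let go, it comes up again
Not all that is in view belongs to the job. Of the things that look like the level, the middle-sized one is meant.

How it is judged:
By the outcome, as a careful person would: the job done as asked, in the order asked, and still so for the second after the job is handed in, while the arm keeps its last pose, push and grip.
It also fails if it takes over 72 s, if anything falls off the work surface, if the arm or the gripper's body presses on something with over 40 N, if the wrist force passes 120 N, or if a joint passes its speed limit or range.

### The arm

A 7-joint arm with a two-finger parallel gripper is mounted at the origin on the work surface. World frame = base frame: x ahead of the robot, y to its left, z up, the work surface at z = 0. Lengths are in m, angles in rad, forces in N, time in s.
With the tool pointing down it reaches from about 0.4 to 0.875 m from the base axis. Payload 19.3 kg.
Tool frame: the origin (TCP) lies on the mounting face of the last link; the fingertips stand 173 mm ahead of it and the grasp point (between the pads) lies 155 mm ahead of it; z points along the fingers, y is the line along which they close (so a half turn about z gives the same grasp; the last joint's range is limited). The gripper opens to 85 mm and grips with 20 to 120 N. Pads are 22 mm wide; open, the fingers measure 114 mm over their backs; the gripper's body (76 mm by 85 mm) begins 54 mm behind the grasp point. The pads swing forward as they close: fully open they stand 13 mm farther back than shut.
Start: joints at [1.087, 0.521, -0.036, 1.599, 0.021, 1.021, -0.113], TCP at [0.251, -0.572, 0.405] pointing down, gripper open.
Joint ranges: [-2.91, 2.91], [-0.3, 2.13], [-1.5, 1.42], [0.17, 2.43], [-1.26, 4.41], [0.16, 1.93], [-2.52, 2.52]. Speed limits (rad/s): [1.89, 1.89, 2.39, 2.39, 3.01, 3.01, 3.01].

### API

Orientations are given as [roll, pitch, yaw] about the fixed x, y, z axes, in that order (R = Rz(yaw) Ry(pitch) Rx(roll)).
In Python, from workcell import bot, vision gives the robot as it stands.
- The arm moves only by the shell command python3 -m creep 'ROWS' [FORCE]. ROWS is JSON, a list that holds one entry, the list of rows, each a list of 7 numbers: the opening, from -1 (shut) to 1 (fully open), then the shift along the tool's x, y, z in cm, then the turn, a rotation vector about the tool's x, y, z in rad. In form: [[[grip, tx, ty, tz, rx, ry, rz], ...]]. A call has 1 to 12 rows; each row shifts and turns the commanded pose from where the row before left it, along the tool's axes as they then stand; what a row does not reach is not made up. A row lasts 1/8 s, in which the tool goes at most 62.5 mm and 10.7 degrees, less where a joint would pass 70% of its speed; a pose out of reach is approached as far as the arm can. A call with a gripper value outside its range is refused whole. The fingers move at their own pace and stop on an object; FORCE is the grip in N (left out, the last holds). Time passes only in rows, so rows that do not move let the fingers close. It gives the time, the measured TCP pose, the force, the opening and the grip force at its end, in the units of the state.
- bot.observe(): the state, without advancing time (a new reading comes with each control period).
- vision.grab_frame(name): name is "scene" or "top" or "wrist"; returns a dict with "image" (420x560x3 uint8, blue, green, red), "depth" (420x560 float32, m along the optical axis (not along the pixel's ray), 0 where there is no reading), "fovy" (degrees; the focal length in pixels is half the picture's height over the tangent of half this angle, whatever the lens; pixels are square), "cx", "cy" (the principal point, pixels), "cam_to_world" (4x4, takes a point from camera to world coordinates); the wrist camera has in their place "tool_from_camera" (4x4, takes a point from camera to tool coordinates, whose origin is the TCP and whose axes are the flange's). Camera axes: x right, y down, z forward; pixel columns grow to the right and rows downward; lengths in m; the calibration is good to about 2 mm. A picture is of the moment at which its call begins: read the wrist's pose just before it.
- bot.job_done(): hands the job in; it is judged then, once.
The state is a dict: "clock": time; "qpos": joint angles; "qd": joint speeds; "joint_efforts": joint torques, N m; "position": TCP position; "tool_rot": TCP orientation; "force": force on the tool from outside, world axes, zero at the start; "moment": the same for the moment, N m; "grip_width": finger opening in m; "finger_force": force on a finger pad.
Only numpy, scipy, OpenCV 4.12 (cv2) and the standard library are available. Lean on these libraries where they do the work, as an engineer would, in place of code of your own. Each camera call takes 0.05 s, during which the arm holds its last target. There are 200 camera calls.

## Working session

There is one attempt and no reset: what is moved stays moved. The work goes in short steps, Python scripts to look and compute and a shell command to move; the robot and the scene stay as the last step left them, time stands still between calls to the robot, and variables do not carry over. Pictures are saved under pics/ and viewed, at most 10 in all, crops included, and the job is handed in when it is done.

```bash
mkdir -p pics
cat > h.py <<'E'
import numpy as np, cv2
from workcell import bot, vision
from scipy.spatial.transform import Rotation as R
def grab(n):
    s=bot.observe(); f=vision.grab_frame(n)
    if 'cam_to_world' not in f:
        T=np.eye(4); T[:3,:3]=rot(s['tool_rot']); T[:3,3]=s['position']
        f['cam_to_world']=T@np.array(f['tool_from_camera'])
    return f
def rot(r):
    r=np.array(r); return r if r.shape==(3,3) else R.from_euler('xyz',r).as_matrix()
def ray(f,u,v):
    fl=f['image'].shape[0]/2/np.tan(np.radians(f['fovy'])/2)
    T=np.array(f['cam_to_world']); d=T[:3,:3]@np.array([(u-f['cx'])/fl,(v-f['cy'])/fl,1.]); return T[:3,3],d
def plane(f,u,v,z):
    o,d=ray(f,u,v); return o+d*(z-o[2])/d[2]
def dep(f,u,v):
    o,d=ray(f,u,v); return o+d*f['depth'][int(v),int(u)]
def two(f,p,g,q):
    o1,d1=ray(f,*p);o2,d2=ray(g,*q)
    t=np.linalg.lstsq(np.c_[d1,-d2],o2-o1,rcond=None)[0]
    a=o1+t[0]*d1;b=o2+t[1]*d2; return (a+b)/2,np.linalg.norm(a-b)
E
python3 - <<'E'
from h import *
import pickle
for n in('scene','top','wrist'):
    f=grab(n); cv2.imwrite(f'pics/{n}0.png',f['image']); pickle.dump(f,open(n+'.pkl','wb')); print(n,f['fovy'],f['cx'],f['cy'],np.round(f['cam_to_world'],3).tolist())
s=bot.observe();print(s)
E
```

```text
scene 57.01542607756084 279.1484865910217 204.15575625145416 [[-0.432, 0.665, -0.609, 1.119], [0.902, 0.311, -0.3, 0.318], [-0.01, -0.679, -0.734, 0.944], [0.0, 0.0, 0.0, 1.0]]
top 48.264657509163676 285.3690987964361 210.52907105139582 [[-0.011, -0.998, 0.065, 0.387], [-1.0, 0.01, -0.012, 0.008], [0.011, -0.065, -0.998, 1.489], [0.0, 0.0, 0.0, 1.0]]
wrist 71.68547703875707 279.8485239249269 203.31905731158028 [[0.403, -0.868, -0.292, 0.327], [-0.915, -0.382, -0.126, -0.538], [-0.002, 0.318, -0.948, 0.373], [0.0, 0.0, 0.0, 1.0]]
{'clock': 0.15, 'qpos': array([ 1.08677611,  0.52188738, -0.03634031,  1.59980649,  0.0212386 ,
        1.02111514, -0.1128146 ]), 'qd': array([-0.00041981, -0.00170008,  0.00026243, -0.00119919,  0.00015674,
        0.00114025, -0.00079534]), 'joint_efforts': array([ 1.70302581e-03, -9.27387285e+01,  1.98025502e+00, -3.70057261e+01,
        1.79506961e-02,  6.24080756e-03,  5.94101766e-05]), 'position': array([ 0.2512715 , -0.5721778 ,  0.40427662]), 'tool_rot': array([-3.14076619e+00,  8.06492520e-05,  4.13823402e-01]), 'force': array([-0.00453512, -0.00742909,  1.20930515]), 'moment': array([ 0.00700775,  0.00310052, -0.00826858]), 'finger_force': 0.0, 'grip_width': 0.08537992442596143}
```

View pics/top0.png

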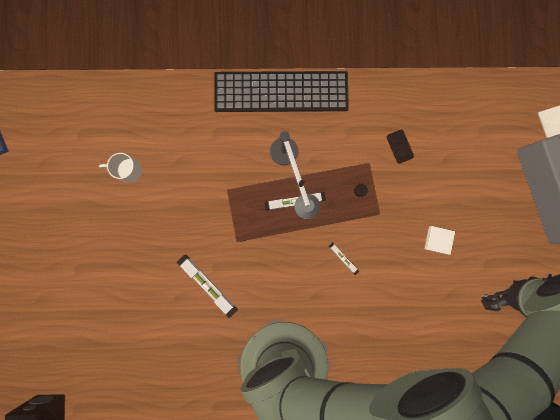

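View pics/scene0.png

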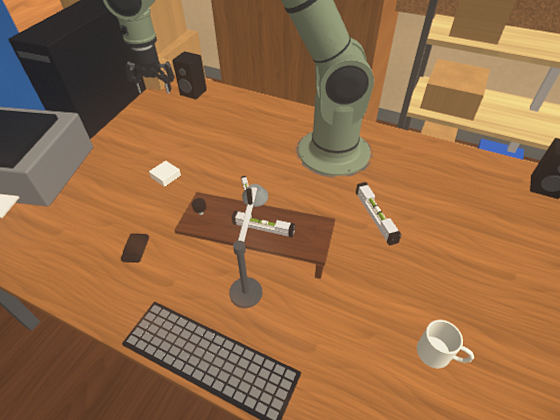

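The top view shows the riser with corners at about (228,190), (370,164), (380,214), (237,241). The knob is at (361,190), the level on the shelf runs from (265,206) to (325,197), the lamp arm from about (286,140) to its head at (307,206), and the pin is near (301,184). The scene view agrees. I'll enlarge the top view and read depths.

Run:
```python
from h import *
import pickle
f=pickle.load(open('top.pkl','rb')); g=pickle.load(open('scene.pkl','rb'))
a=cv2.resize(f['image'][120:250,220:390],None,fx=4.6,fy=4.6,interpolation=cv2.INTER_CUBIC)[:600]
cv2.imwrite('pics/c1.png',a)
for n,p,z in[('corner',(228,190),.085),('c',(370,164),.085),('c',(380,214),.085),('c',(237,241),.085),('knob',(361,190),.13),('lev',(265,206),.117),('lev',(325,197),.117),('head',(307,207),.2),('pin',(301,184),.264),('hinge',(286,139),.22)]:
    print(n,np.round(plane(f,*p,z),4),np.round(dep(f,*p),4))
for n,p in[('knob',(199,206)),('pin',(245,181)),('hinge',(240,246)),('head',(258,195))]: print(n,np.round(dep(g,*p),4))
```

```text
corner [0.5426 0.1629 0.085 ] [0.5426 0.1628 0.0855]
c [ 0.6175 -0.2668  0.085 ] [ 0.6319 -0.2839 -0.0025]
c [ 0.4656 -0.2934  0.085 ] [ 0.4705 -0.3124 -0.0035]
c [0.3893 0.1365 0.085 ] [0.3893 0.1365 0.0853]
knob [ 0.5338 -0.2299  0.13  ] [ 0.5337 -0.2297  0.1309]
lev [0.4908 0.0511 0.117 ] [0.4903 0.0508 0.1242]
lev [ 0.5156 -0.1256  0.117 ] [ 0.5158 -0.1258  0.1145]
head [ 0.4806 -0.0673  0.2   ] [ 0.48   -0.0668  0.209 ]
pin [ 0.5368 -0.0487  0.264 ] [ 0.5366 -0.0486  0.2655]
hinge [ 0.6666 -0.0112  0.22  ] [ 0.6665 -0.0112  0.2205]
knob [ 0.5459 -0.2207  0.1276]
pin [ 0.3064 -0.2118  0.022 ]
hinge [ 0.6767 -0.0026  0.2207]
head [ 0.4987 -0.05    0.2033]
```

View pics/c1.png

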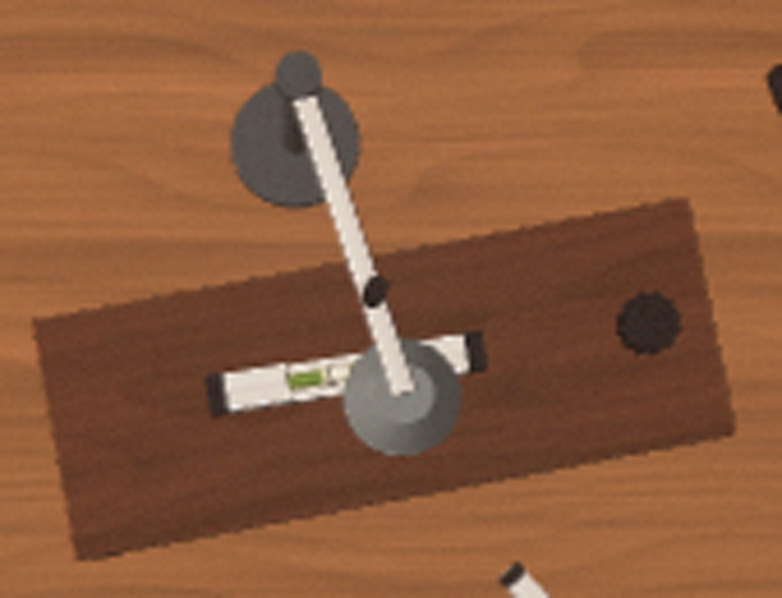

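The enlarged view shows the lamp hinge cap at full-picture (284.8,136.3), the pin top at (301.7,183), the head at (307.6,206.7) and the knob at (360.9,190.2). The level's ends are at (267,206) and (323.5,196.5). The hinge-to-pin distance (139 mm) and hinge-to-head distance (200 mm) match the given sizes, so I'll move now, above the lamp.

```bash
python3 -m creep '[[[1,3.9,-3,-0.6,0,0,0],[1,3.9,-3,-0.6,0,0,0],[1,3.9,-3,-0.6,0,0,0],[1,3.9,-3,-0.6,0,0,0],[1,3.9,-3,-0.6,0,0,0],[1,3.9,-3,-0.6,0,0,0],[1,3.9,-3,-0.6,0,0,0],[1,3.9,-3,-0.6,0,0,0],[1,3.9,-3,-0.6,0,0,0],[1,3.9,-3,-0.6,0,0,0],[1,3.9,-3,-0.6,0,0,0],[1,3.9,-3,-0.6,0,0,0]]]' 20
python3 - <<'E'
from h import *
import pickle
f=pickle.load(open('top.pkl','rb'))
C=np.mean([plane(f,*p,.085) for p in[(228,190),(370,164),(380,214),(237,241)]],0)
h=plane(f,284.8,136.3,.22);p=plane(f,301.7,183,.264);k=plane(f,360.9,190.2,.131);l=(plane(f,267,205.9,.117)+plane(f,323.5,196.5,.117))/2; hd=plane(f,307.6,206.7,.2)
print(C,h,p,k,l,hd,np.linalg.norm((h-p)[:2]),np.linalg.norm((h-hd)[:2]))
y=.1733
for q in(h,p,k,l): d=q-C; print(np.round([d[0]*np.cos(y)+d[1]*np.sin(y),-d[0]*np.sin(y)+d[1]*np.cos(y)],4))
s=bot.observe(); print(s['position'],s['tool_rot'],s['qpos'])
E
```

```text
clock: 1.65
position: [0.5356, -0.053, 0.4769]
tool_rot: [-3.142, 0.0, 0.414]
force: [0.3, -1.1, 0.2]
grip_width: 0.0856
finger_force: 0.0
[ 0.50376719 -0.06520927  0.085     ] [ 0.67416586 -0.00802281  0.22      ] [ 0.53945093 -0.05055514  0.264     ] [ 0.53314348 -0.22940748  0.131     ] [ 0.50409705 -0.03800292  0.117     ] [ 0.48145075 -0.06901587  0.2       ] 0.14126964765411887 0.20213675395270742
[0.1777 0.0269]
[0.0377 0.0083]
[ 0.0006 -0.1668]
[0.005  0.0267]
[ 0.53556186 -0.05303445  0.47685068] [-3.14158718e+00  1.36679392e-04  4.13547550e-01] [ 0.20010875  0.32027584 -0.2735122   1.72829226  0.09531722  1.10612851
 -1.26020749]
```

```bash
python3 -m creep '[[[1,0,0,0,0,0,-0.18],[1,0,0,0,0,0,-0.18],[1,0,0,0,0,0,-0.18],[1,0,0,0,0,0,-0.18],[1,0,0,0,0,0,-0.18],[1,0,0,0,0,0,-0.18],[1,0,0,0,0,0,-0.18],[1,0,0,0,0,0,-0.18],[1,0,0,0,0,0,-0.18],[1,0,0,0,0,0,-0.18],[1,0,0,0,0,0,-0.18],[1,0,0,0,0,0,-0.18]]]'
python3 -m creep '[[[1,0,0,0,0,0,-0.18],[1,0,0,0,0,0,-0.18],[1,0,0,0,0,0,-0.18],[1,0,0,0,0,0,-0.18],[1,0,0,0,0,0,-0.15],[1,-0.4,0.1,0,0,0,0],[1,0,0,0,0,0,0]]]'
python3 - <<'E'
from h import *
f=grab('wrist'); cv2.imwrite('pics/w1.png',f['image'])
print(bot.observe()['qpos'])
E
```

```text
clock: 3.15
position: [0.535, -0.0545, 0.4766]
tool_rot: [-3.141, -0.0, 2.58]
force: [-0.2, -1.2, 0.3]
grip_width: 0.0854
finger_force: 0.0
clock: 4.03
position: [0.5388, -0.0522, 0.4766]
tool_rot: [3.141, 0.0, -2.843]
force: [-0.2, 0.8, 1.0]
grip_width: 0.0853
finger_force: 0.0
[ 0.62973206  0.42586434 -0.87629667  1.70014942  0.3500413   1.18148777
  1.53222618]
```

View pics/w1.png

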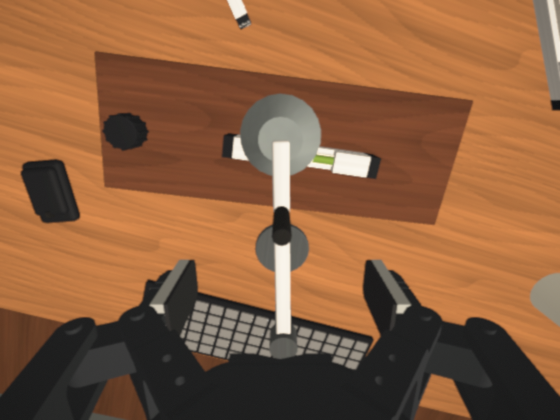

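The wrist view shows the pin at (281,225), midway between the fingers and with the arm straight between them. I'll descend and grip.

```bash
python3 -m creep '[[[1,0,0,3,0,0,0],[1,0,0,3,0,0,0],[1,0,0,1.5,0,0,0],[-1,0,0,0,0,0,0],[-1,0,0,0,0,0,0],[-1,0,0,0,0,0,0],[-1,0,0,0,0,0,0],[-1,0,0,0,0,0,0],[-1,0,0,0,0,0,0]]]' 25
```

```text
clock: 5.2
position: [0.5387, -0.0523, 0.4023]
tool_rot: [-3.141, 0.001, -2.84]
force: [-1.2, 0.0, 5.8]
grip_width: 0.0132
finger_force: 26.0
```

```bash
python3 -m creep '[[[-1,-0.137,1.954,0,0,0,0.14],[-1,-0.137,1.954,0,0,0,0.14],[-1,-0.137,1.954,0,0,0,0.14],[-1,-0.137,1.954,0,0,0,0.14]]]'
python3 -m creep '[[[-1,-0.137,1.954,0,0,0,0.14],[-1,-0.137,1.954,0,0,0,0.14],[-1,-0.137,1.954,0,0,0,0.14],[-1,-0.137,1.954,0,0,0,0.14],[-1,-0.137,1.954,0,0,0,0.14],[-1,-0.137,1.954,0,0,0,0.14],[-1,-0.137,1.954,0,0,0,0.14],[-1,-0.137,1.954,0,0,0,0.14]]]'
```

```text
clock: 5.7
position: [0.5358, 0.026, 0.4022]
tool_rot: [-3.14, -0.002, 2.879]
force: [-11.8, 0.8, 11.1]
grip_width: 0.0134
finger_force: 26.7
clock: 6.7
position: [0.6447, 0.1316, 0.4022]
tool_rot: [-3.142, -0.007, 1.764]
force: [-5.4, 22.3, 1.4]
grip_width: 0.0134
finger_force: 25.8
```

```bash
python3 -m creep '[[[1,0,0,0,0,0,0],[1,0,0,0,0,0,0],[1,0,0,0,0,0,0],[1,0,0,-4,0,0,0],[1,0,0,-4,0,0,0]]]'
python3 -m creep '[[[1,-4.2,-2.25,0,0,0,0],[1,-4.2,-2.25,0,0,0,0],[1,-4.2,-2.25,0,0,0,0],[1,-4.2,-2.25,0,0,0,0],[1,-4.2,-2.25,0,0,0,0],[1,-4.2,-2.25,0,0,0,0],[1,-4.2,-2.25,0,0,0,0],[1,-4.1,-2.2,0,0,0,0],[1,0,0,0,0,0,0],[1,0,0,0,0,0,0]]]'
python3 - <<'E'
from h import *
import pickle
f=grab('wrist'); cv2.imwrite('pics/w2.png',f['image']); pickle.dump(f,open('w2.pkl','wb'))
t=grab('top'); pickle.dump(t,open('t2.pkl','wb')); cv2.imwrite('pics/t2.png',t['image'])
s=bot.observe();print(s['position'],s['tool_rot'],s['qpos'])
E
```

```text
clock: 7.32
position: [0.6452, 0.1262, 0.4827]
tool_rot: [-3.141, 0.0, 1.764]
force: [0.0, -0.7, 0.8]
grip_width: 0.0855
finger_force: 0.0
clock: 8.57
position: [0.5334, -0.2362, 0.4818]
tool_rot: [3.141, -0.0, 1.764]
force: [0.7, 0.7, 0.2]
grip_width: 0.0855
finger_force: 0.0
[ 0.53371622 -0.23546461  0.48183414] [ 3.14128312e+00 -2.09864960e-04  1.76522223e+00] [ 0.5764691   0.40191154 -0.36501071  1.60341216  0.15226699  1.16427193
  0.37214328]
```

View pics/w2.png

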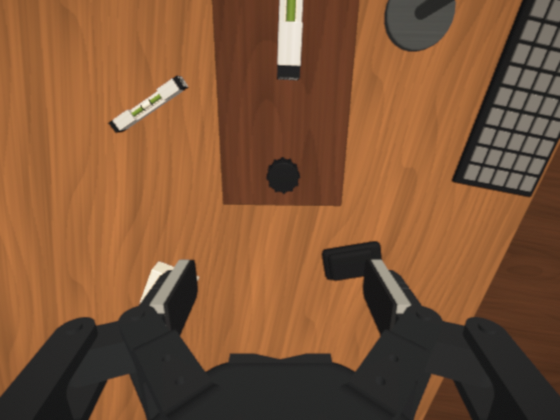

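The wrist view shows the knob at (283,175), the level's right end at (289,72) and the note block at (165,285), well away from the path. I'll get the knob position and go closer to read the bubble.

```bash
python3 -m creep '[[[1,4,0,2,0,0,0],[1,4,0,2,0,0,0],[1,4,0,2,0,0,0],[1,1,0,2,0,0,0],[1,0,0,0,0,0,0],[1,0,0,0,0,0,0]]]'
python3 - <<'E'
from h import *
import pickle
f=pickle.load(open('w2.pkl','rb'))
print(plane(f,283,175,.131),dep(f,283,175))
f=grab('wrist'); pickle.dump(f,open('w3.pkl','wb')); cv2.imwrite('pics/w3.png',f['image'])
E
```

```text
clock: 9.43
position: [0.5089, -0.1091, 0.4024]
tool_rot: [3.141, 0.0, 1.764]
force: [0.6, -0.3, 0.5]
grip_width: 0.0851
finger_force: 0.0
[ 0.53621627 -0.22635041  0.131     ] [ 0.53619121 -0.22625036  0.1314479 ]
```

View pics/w3.png

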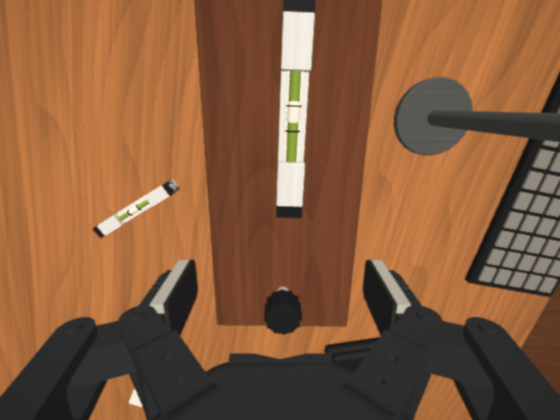

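The wrist view shows the vial from about (295,72) to (291,162), with rings near v=105 and 131. The bubble is around v=110, towards the hinged end. I'll measure it numerically.

```bash
cat >> h.py <<'E'
def bubble(f,a,b,z=.114,n=300,show=False):
    im=cv2.GaussianBlur(f['image'],(3,3),0).astype(np.float32)
    t=np.linspace(0,1,n); u=a[0]+(b[0]-a[0])*t; v=a[1]+(b[1]-a[1])*t
    c=cv2.remap(im,u[None].astype('f4'),v[None].astype('f4'),cv2.INTER_LINEAR)[0]
    P=np.array([plane(f,x,y,z) for x,y in zip(u,v)])
    s=np.linalg.norm(P-P[0],axis=1)*1000
    return s,c
E
python3 - <<'E'
from h import *
import pickle
f=pickle.load(open('w3.pkl','rb'))
s,c=bubble(f,(295,70),(291,165),n=96)
for i in range(0,96): print(i+70,round(s[i],1),c[i].astype(int).tolist(),end=' ; ')
E
```

```text
70 0.0 [110, 161, 153] ; 71 0.7 [78, 160, 141] ; 72 1.5 [66, 166, 141] ; 73 2.2 [64, 167, 141] ; 74 3.0 [64, 167, 141] ; 75 3.7 [64, 167, 142] ; 76 4.5 [64, 168, 142] ; 77 5.2 [64, 167, 141] ; 78 6.0 [64, 166, 141] ; 79 6.7 [64, 166, 140] ; 80 7.5 [64, 166, 140] ; 81 8.2 [64, 167, 141] ; 82 9.0 [64, 167, 141] ; 83 9.7 [64, 166, 140] ; 84 10.5 [64, 166, 141] ; 85 11.3 [64, 166, 141] ; 86 12.0 [64, 167, 141] ; 87 12.8 [64, 167, 141] ; 88 13.6 [64, 167, 141] ; 89 14.3 [65, 167, 141] ; 90 15.1 [65, 168, 141] ; 91 15.9 [65, 168, 142] ; 92 16.6 [64, 168, 142] ; 93 17.4 [64, 168, 142] ; 94 18.2 [64, 168, 142] ; 95 19.0 [63, 167, 141] ; 96 19.7 [63, 167, 141] ; 97 20.5 [63, 167, 141] ; 98 21.3 [64, 167, 142] ; 99 22.1 [76, 173, 150] ; 100 22.9 [113, 192, 179] ; 101 23.7 [172, 222, 220] ; 102 24.4 [217, 243, 246] ; 103 25.2 [227, 245, 249] ; 104 26.0 [197, 217, 224] ; 105 26.8 [152, 172, 181] ; 106 27.6 [146, 167, 177] ; 107 28.4 [186, 209, 217] ; 108 29.2 [220, 239, 245] ; 109 30.0 [229, 246, 251] ; 110 30.8 [230, 247, 251] ; 111 31.6 [230, 247, 251] ; 112 32.4 [230, 247, 251] ; 113 33.2 [23
[... 677 characters left out ...]
4.8 [62, 167, 141] ; 140 55.7 [62, 166, 140] ; 141 56.5 [63, 167, 140] ; 142 57.4 [62, 166, 139] ; 143 58.2 [62, 166, 139] ; 144 59.1 [62, 166, 139] ; 145 60.0 [62, 166, 140] ; 146 60.8 [62, 166, 140] ; 147 61.7 [62, 166, 140] ; 148 62.6 [62, 166, 140] ; 149 63.4 [62, 166, 140] ; 150 64.3 [62, 167, 140] ; 151 65.2 [63, 167, 140] ; 152 66.1 [63, 167, 140] ; 153 66.9 [62, 167, 140] ; 154 67.8 [62, 166, 140] ; 155 68.7 [62, 166, 140] ; 156 69.6 [62, 166, 140] ; 157 70.5 [62, 166, 140] ; 158 71.4 [62, 166, 140] ; 159 72.2 [63, 167, 141] ; 160 73.1 [70, 168, 144] ; 161 74.0 [94, 177, 159] ; 162 74.9 [142, 196, 189] ; 163 75.8 [192, 219, 222] ; 164 76.7 [219, 233, 240] ; 165 77.6 [224, 235, 242] ;
```

Rings are 20.75 mm apart and the bubble is 17.7 mm long, both matching the given sizes. The bubble sits at −5.5 mm unpressed and needs +7.5 mm, which is 1.44 rad of knob turn. Next I grasp the knob.

```bash
python3 -m creep '[[[1,-4,0.08,0,0,0,0],[1,-4,0.08,0,0,0,0],[1,-4.1,0.08,1,0,0,0],[1,0,0,4,0,0,0],[1,0,0,4,0,0,0],[1,0,0,3,0,0,0],[1,0,0,1.6,0,0,0],[1,0,0,0,0,0,0]]]' 30
python3 -m creep '[[[-1,0,0,0,0,0,0],[-1,0,0,0,0,0,0],[-1,0,0,0,0,0,0],[-1,0,0,0,0,0,0],[-1,0,0,0,0,0,0]]]' 30
```

```text
clock: 10.48
position: [0.5341, -0.2274, 0.2655]
tool_rot: [-3.141, -0.0, 1.763]
force: [0.5, 0.7, 0.7]
grip_width: 0.0854
finger_force: 0.0
clock: 11.1
position: [0.5346, -0.2272, 0.2662]
tool_rot: [3.14, 0.001, 1.764]
force: [5.6, -1.0, 1.7]
grip_width: 0.0355
finger_force: 31.2
```

```bash
python3 -m creep '[[[-1,0,0,-0.08,0,0,0.12],[-1,0,0,-0.06,0,0,0.12],[-1,0,0,-0.06,0,0,0.12],[-1,0,0,-0.05,0,0,0.12],[-1,0,0,-0.06,0,0,0.12],[-1,0,0,-0.05,0,0,0.12],[-1,0,0,-0.06,0,0,0.12],[-1,0,0,-0.05,0,0,0.12],[-1,0,0,-0.06,0,0,0.12],[-1,0,0,-0.05,0,0,0.12],[-1,0,0,-0.06,0,0,0.12],[-1,0,0,-0.05,0,0,0.12]]]'
python3 -m creep '[[[-1,0,0,0,0,0,0],[1,0,0,0,0,0,0],[1,0,0,0,0,0,0],[1,0,0,0,0,0,0],[1,0,0,0,0,0,0],[1,0,0,-4,0,0,0],[1,0,0,-4,0,0,0],[1,0,0,-2,0,0,0]]]'
```

```text
clock: 12.6
position: [0.5368, -0.2281, 0.274]
tool_rot: [3.136, -0.007, 0.32]
force: [24.3, -10.4, -7.9]
grip_width: 0.0352
finger_force: 31.1
clock: 13.6
position: [0.5342, -0.2273, 0.3747]
tool_rot: [3.14, -0.002, 0.324]
force: [0.4, 0.6, -0.7]
grip_width: 0.0856
finger_force: 0.0
```

```bash
python3 -m creep '[[[1,0,0,-1,0,0,-0.18],[1,0,0,-1,0,0,-0.18],[1,0,0,-0.7,0,0,-0.18],[1,0,0,0,0,0,-0.18],[1,0,0,0,0,0,-0.18],[1,0,0,0,0,0,-0.18],[1,0,0,0,0,0,-0.18],[1,0,0,0,0,0,-0.16],[1,4.1,0,0,0,0,0],[1,4.1,0,0,0,0,0],[1,4,0,0,0,0,0],[-1,0,0,0,0,0,0]]]'
python3 -m creep '[[[-1,0,0,0,0,0,0],[-1,0,0,0,0,0,0],[-1,0,0,0,0,0,0]]]'
python3 - <<'E'
from h import *
import pickle
f=grab('wrist'); pickle.dump(f,open('w4.pkl','wb')); cv2.imwrite('pics/w4.png',f['image'])
E
```

```text
clock: 15.1
position: [0.5128, -0.1044, 0.3999]
tool_rot: [3.141, -0.001, 1.748]
force: [1.1, -0.4, 0.3]
grip_width: 0.0696
finger_force: 0.0
clock: 15.48
position: [0.5131, -0.1076, 0.3995]
tool_rot: [-3.141, -0.0, 1.743]
force: [-0.1, -0.9, 0.0]
grip_width: 0.0121
finger_force: 0.0
```

View pics/w4.png

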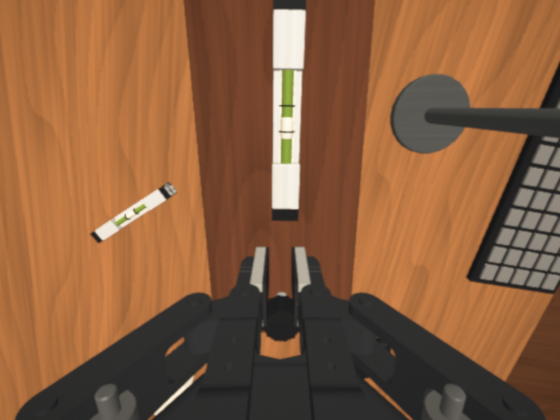

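The vial is visible with the bubble now at about v=125, between rings at 105 and 131. The right block is at (285.5,187). I'll measure both.

```bash
cat >> h.py <<'E'
def measure(f,a,b,z=.115):
    s,c=bubble(f,a,b,z,n=960)
    B=c[:,0]; G=c[:,1]; n=len(s)
    w=np.where(B>125)[0]; w=w[(s[w]>8)&(s[w]<s[-1]-8)]
    # rings: dark minima of green channel
    from scipy.signal import find_peaks
    pk,_=find_peaks(-G,prominence=25,distance=60)
    return (s[w[0]],s[w[-1]]), s[pk], s
E
python3 - <<'E'
from h import *
import pickle
f=pickle.load(open('w4.pkl','rb'))
e,r,s=measure(f,(288,70),(286,163)); print(e,r,'bubble',np.mean(e)-np.mean(r))
f3=pickle.load(open('w3.pkl','rb'));e,r,s=measure(f3,(295,70),(291,162)); print(e,r,'before',np.mean(e)-np.mean(r))
p=plane(f,285.5,187,.117); print(p,dep(f,285,187), plane(f,288,6,.117),plane(f,285,214,.117))
E
```

```text
(np.float64(35.38461316685957), np.float64(53.90886059967093)) [26.40960788 48.08944349] bubble 7.397211196630799
(np.float64(22.955258716596482), np.float64(41.192224759367996)) [27.49087891 47.86797056] before -5.60568299565999
[ 0.51666127 -0.09302611  0.117     ] [ 0.51602616 -0.09231034  0.11997348] [0.49375166 0.04419695 0.117     ] [ 0.52079276 -0.11848475  0.117     ]
```

Bubble is at +7.4 mm unpressed, which is the target. Now I go over the right block and lower the shut fingers onto it.

```bash
python3 -m creep '[[[-1,1.4,0.5,0,0,0,0],[-1,0,0,4,0,0,0],[-1,0,0,4,0,0,0],[-1,0,0,1.5,0,0,0],[-1,0,0,0.4,0,0,0],[-1,0,0,0,0,0,0]]]'
python3 -m creep '[[[-1,0,0,0.3,0,0,0],[-1,0,0,0.2,0,0,0],[-1,0,0,0.2,0,0,0],[-1,0,0,0,0,0,0]]]'
```

```text
clock: 16.27
position: [0.516, -0.0921, 0.3015]
tool_rot: [3.141, 0.0, 1.744]
force: [0.1, 0.5, 0.6]
grip_width: 0.0003
finger_force: 0.0
clock: 16.77
position: [0.5156, -0.0923, 0.2935]
tool_rot: [-3.141, -0.0, 1.744]
force: [0.9, -0.2, 0.2]
grip_width: 0.0003
finger_force: 0.0
```

```bash
python3 -m creep '[[[-1,0,0,0.1,0,0,0],[-1,0,0,0.1,0,0,0],[-1,0,0,0,0,0,0]]]'
python3 -m creep '[[[-1,0,0,0.1,0,0,0],[-1,0,0,0.1,0,0,0],[-1,0,0,0,0,0,0],[-1,0,0,0,0,0,0]]]'
```

```text
clock: 17.15
position: [0.5157, -0.0924, 0.2916]
tool_rot: [3.141, 0.0, 1.744]
force: [1.1, -0.9, 2.7]
grip_width: -0.0004
finger_force: 1.2
clock: 17.65
position: [0.5157, -0.0926, 0.2902]
tool_rot: [3.141, 0.001, 1.743]
force: [-4.3, -3.5, 14.3]
grip_width: -0.0002
finger_force: 7.6
```

```bash
python3 -m creep '[[[-1,0,0,0.1,0,0,0],[-1,0,0,0,0,0,0],[-1,0,0,0,0,0,0],[-1,0,0,0,0,0,0],[-1,0,0,0,0,0,0],[-1,0,0,0,0,0,0],[-1,0,0,0,0,0,0],[-1,0,0,0,0,0,0],[-1,0,0,0,0,0,0],[-1,0,0,0,0,0,0],[-1,0,0,0,0,0,0],[-1,0,0,0,0,0,0]]]'
python3 - <<'E'
from h import *
import pickle
f=grab('wrist'); pickle.dump(f,open('w5.pkl','wb')); cv2.imwrite('pics/w5.png',f['image']); print(bot.observe()['force'])
t=grab('top'); s=grab('scene'); cv2.imwrite('pics/ts5.png',np.hstack([t['image'][100:330,180:430],s['image'][130:360,150:400]]))
E
```

```text
clock: 19.15
position: [0.5158, -0.0927, 0.2897]
tool_rot: [3.141, 0.001, 1.743]
force: [-7.3, -3.0, 28.0]
grip_width: -0.0003
finger_force: 13.7
[-5.73061223 -2.62330593 26.55387925]
```

View pics/w5.png

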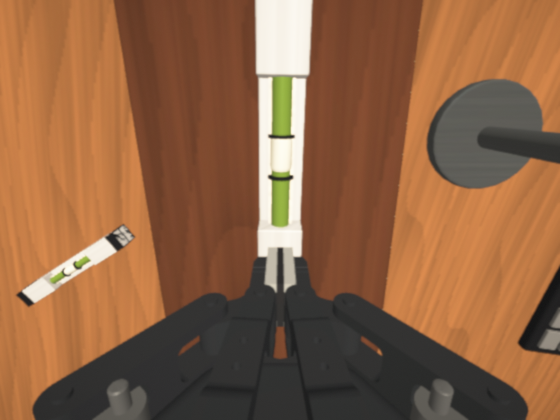

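View pics/ts5.png

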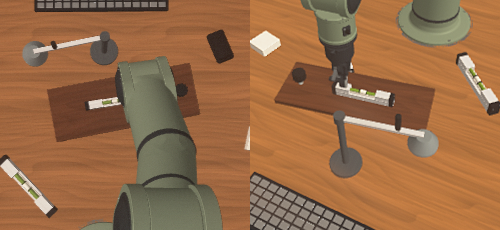

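The wrist view shows the bubble at v≈138–171 between rings at v=136 and 177. The top and scene crops show the lamp head swung well clear of the shelf and the fingers on the right block. I'll measure the offset.

Run:
```python
from h import *
import pickle
f=pickle.load(open('w5.pkl','rb'))
for z in(.112,.116):
    e,r,s=measure(f,(282.5,78),(280,224),z); print(e,r,'bubble',np.mean(e)-np.mean(r),e[1]-e[0])
s,c=bubble(f,(282.5,130),(280,185),.114,n=56)
for i in range(56): print(130+i,round(s[i],1),c[i].astype(int).tolist(),end='; ')
```

```text
(np.float64(27.379667242742286), np.float64(44.539999735272616)) [26.79004935 48.0654866 ] bubble -1.467934487875425 17.16033249253033
(np.float64(26.631584536798027), np.float64(43.323052749419375)) [26.05807652 46.75221428] bubble -1.427826754128965 16.69146821262135
130 0.0 [68, 180, 152]; 131 0.5 [68, 181, 152]; 132 0.9 [68, 180, 151]; 133 1.4 [67, 176, 148]; 134 1.9 [63, 161, 136]; 135 2.4 [55, 126, 107]; 136 2.8 [49, 84, 76]; 137 3.3 [65, 80, 81]; 138 3.8 [118, 134, 140]; 139 4.3 [185, 205, 212]; 140 4.8 [229, 244, 248]; 141 5.2 [242, 252, 254]; 142 5.7 [242, 252, 254]; 143 6.2 [242, 252, 254]; 144 6.7 [242, 252, 254]; 145 7.2 [242, 252, 254]; 146 7.7 [241, 252, 254]; 147 8.1 [241, 252, 254]; 148 8.6 [241, 252, 254]; 149 9.1 [241, 252, 254]; 150 9.6 [241, 252, 254]; 151 10.1 [241, 252, 254]; 152 10.6 [240, 252, 254]; 153 11.1 [240, 252, 254]; 154 11.6 [240, 252, 254]; 155 12.1 [240, 252, 254]; 156 12.6 [240, 252, 254]; 157 13.1 [240, 251, 254]; 158 13.6 [239, 251, 254]; 159 14.1 [239, 251, 254]; 160 14.6 [239, 251, 254]; 161 15.1 [239, 251, 253]; 162 15.6 [239, 251, 253]; 163 16.1 [239, 251, 253]; 164 16.6 [238, 251, 253]; 165 17.1 [238, 251, 253]; 166 17.6 [238, 251, 253]; 167 18.1 [237, 251, 253]; 168 18.6 [236, 250, 253]; 169 19.1 [232, 248, 252]; 170 19.6 [221, 243, 248]; 171 20.2 [191, 228, 231]; 172 20.7 [139, 205, 197]; 173 21.2 [92, 186, 166]; 174 21.7 [71, 179, 153]; 175 22.2 [65, 172, 145]; 176 22.7 [58, 146, 123]; 177 23.3 [47, 99, 86]; 178 23.8 [40, 61, 56]; 179 24.3 [40, 59, 54]; 180 24.8 [46, 92, 81]; 181 25.4 [56, 136, 116]; 182 25.9 [64, 167, 141]; 183 26.4 [67, 178, 149]; 184 26.9 [68, 180, 151]; 185 27.5 [67, 180, 151];
```

The bubble is at about −1.7 mm while pressed at 27 N. A further 0.19 rad clockwise should correct it, so I'll regrasp the knob.

```bash
python3 -m creep '[[[-1,0,0,-1,0,0,0],[-1,0,0,-5,0,0,0],[1,0,0,-5,0,0,0],[1,-4.5,0,0,0,0,0],[1,-4.5,0,0,0,0,0],[1,-4.7,-0.25,0,0,0,0],[1,0,0,0,0,0,0],[1,0,0,0,0,0,0],[1,0,0,4,0,0,0],[1,0,0,4,0,0,0],[1,0,0,3.5,0,0,0],[1,0,0,1,0,0,0]]]'
python3 -m creep '[[[-1,0,0,0,0,0,0],[-1,0,0,0,0,0,0],[-1,0,0,0,0,0,0],[-1,0,0,0,0,0,0],[-1,0,0,0,0,0,0]]]' 30
```

```text
clock: 20.8
position: [0.5365, -0.2263, 0.2721]
tool_rot: [-3.139, -0.002, 1.745]
force: [0.2, 0.9, 1.2]
grip_width: 0.0854
finger_force: 0.0
clock: 21.42
position: [0.536, -0.2282, 0.2741]
tool_rot: [-3.14, 0.0, 1.743]
force: [-6.6, -1.9, 2.1]
grip_width: 0.0352
finger_force: 31.5
```

```bash
python3 -m creep '[[[-1,0,0,-0.04,0,0,0.1],[-1,0,0,-0.05,0,0,0.09],[-1,0,0,0,0,0,0],[-1,0,0,0,0,0,0],[1,0,0,0,0,0,0],[1,0,0,0,0,0,0],[1,0,0,0,0,0,0],[1,0,0,0,0,0,0],[1,0,0,-4,0,0,0],[1,0,0,-4,0,0,0],[1,0,0,-4,0,0,0]]]'
python3 -m creep '[[[-1,0,0,0,0,0,-0.1],[-1,0,0,0,0,0,-0.09],[-1,4.5,0,0,0,0,0],[-1,4.5,0,0,0,0,0],[-1,4.7,0.25,0,0,0,0],[-1,0,0,0,0,0,0],[-1,0,0,0,0,0,0]]]'
```

```text
clock: 22.8
position: [0.5366, -0.2276, 0.3958]
tool_rot: [-3.142, -0.0, 1.554]
force: [-0.0, 0.3, -1.0]
grip_width: 0.0852
finger_force: 0.0
clock: 23.68
position: [0.5157, -0.0926, 0.3946]
tool_rot: [3.141, 0.0, 1.744]
force: [0.1, -0.6, 0.6]
grip_width: -0.0002
finger_force: 0.0
```

```bash
python3 -m creep '[[[-1,0,0,4,0,0,0],[-1,0,0,4,0,0,0],[-1,0,0,1.6,0,0,0],[-1,0,0,0.3,0,0,0],[-1,0,0,0.2,0,0,0],[-1,0,0,0.1,0,0,0],[-1,0,0,0.1,0,0,0],[-1,0,0,0.1,0,0,0],[-1,0,0,0.1,0,0,0],[-1,0,0,0,0,0,0],[-1,0,0,0,0,0,0],[-1,0,0,0,0,0,0]]]'
```

```text
clock: 25.18
position: [0.516, -0.0927, 0.2906]
tool_rot: [3.14, 0.001, 1.743]
force: [-1.9, -3.8, 17.5]
grip_width: 0.0001
finger_force: 8.5
```

```bash
python3 -m creep '[[[-1,0,0,0.02,0,0,0],[-1,0,0,0,0,0,0],[-1,0,0,0,0,0,0],[-1,0,0,0,0,0,0],[-1,0,0,0,0,0,0],[-1,0,0,0,0,0,0],[-1,0,0,0,0,0,0],[-1,0,0,0,0,0,0],[-1,0,0,0,0,0,0],[-1,0,0,0,0,0,0],[-1,0,0,0,0,0,0],[-1,0,0,0,0,0,0]]]'
python3 - <<'E'
from h import *
f=grab('wrist'); cv2.imwrite('pics/w6.png',f['image']); print(bot.observe()['force'])
e,r,s=measure(f,(282.5,78),(280,224),.114); print(e,r,'bubble',np.mean(e)-np.mean(r),e[1]-e[0],np.diff(r))
E
```

```text
clock: 26.68
position: [0.516, -0.0927, 0.2905]
tool_rot: [3.14, 0.001, 1.743]
force: [-1.4, -4.9, 19.8]
grip_width: 0.0002
finger_force: 9.8
[-2.59089708 -3.47183415 19.99719133]
(np.float64(27.735882248779667), np.float64(45.98775285216426)) [26.12746996 47.18307417] bubble 0.20654548474544754 18.251870603384596 [21.05560421]
```

View pics/w6.png

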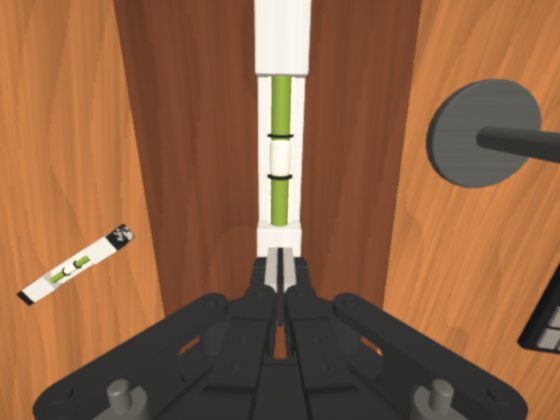

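The bubble (v≈139–175) now sits centred between its rings (v≈135 and 177), with a measured offset of +0.2 mm at a steady 20 N. Handing in.

```bash
python3 -c "from workcell import bot; print(bot.job_done())"
```

```text
the job is handed in; nothing more can be done
None
```

I handed the job in at about 27 s: the lamp head is swung clear of the shelf, and the level is held down at 20 N with the bubble 0.2 mm from centre; the mouse, mug and note block were not touched.

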